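# Empty the clip strip and sort the plugs

### The job

Pull the four blanking plugs out of the clip strip and sort them, in any order: stand the two with round heads in the square tray and the two with wing heads in the oblong tray, and stand the loose vial in the round dish. Everything must end up standing upright on the floor of its tray, and the beaker is to be left alone.

Things in the scene. Friction and masses are not known exactly. Their poses are not given: they have to be found in the camera images.
- clip_strip: Grey strip, 36 x 160 x 24 mm, fixed to the bench; four sockets 18 mm wide, 20 mm deep along its y, at y = -63, -21, 21, 63 mm. Origin: centre of the underside, z up. Holds the four plugs in any order, wings along its y, heads 2 mm clear of its top. A sprung ball in each socket (brass screws, +x side) retains the plug: pull straight up, under 10 N, 20 mm or more.
- round_plug_a: Steel plug with a round head, 24 mm in diameter, 22 to 46 mm above its origin. Shank below: 16 mm thick, 22 mm long, shallow groove, flat 15 mm foot; 46 mm tall in all, 45 g, stands by itself. Origin: centre of the foot's underside, z up the shank. Starts in a socket of the strip, foot 4 mm above the bench.
- round_plug_b: Steel plug with a round head, 24 mm in diameter, 22 to 46 mm above its origin. Shank below: 16 mm thick, 22 mm long, shallow groove, flat 15 mm foot; 46 mm tall in all, 45 g, stands by itself. Origin: centre of the foot's underside, z up the shank. Starts in a socket of the strip, foot 4 mm above the bench.
- wing_plug_a: Steel plug with a wing head: from above a bar 12 mm thick (its x; grip across this) and 34 mm long (its y), 25 to 46 mm above its origin. Shank below: 16 mm thick, 22 mm long, shallow groove, flat 15 mm foot; 46 mm tall in all, 45 g, stands by itself. Origin: centre of the foot's underside, z up the shank. Starts in a socket of the strip, foot 4 mm above the bench.
- wing_plug_b: Steel plug with a wing head: from above a bar 12 mm thick (its x; grip across this) and 34 mm long (its y), 25 to 46 mm above its origin. Shank below: 16 mm thick, 22 mm long, shallow groove, flat 15 mm foot; 46 mm tall in all, 45 g, stands by itself. Origin: centre of the foot's underside, z up the shank. Starts in a socket of the strip, foot 4 mm above the bench.
- vial: Small white screw-cap vial, 12 mm in diameter, 32 mm tall, 12 g, standing upright by itself on the open bench, off the left end of the strip; tall instruments stand behind it and further left (keep the arm clear of them). Origin: centre of its underside, z up.
- square_tray_floor (a point): Centre of the inner floor of the square metal tray, fixed to the bench: 80 x 80 mm outside, 74 x 74 mm inside, floor 3 mm above the bench, walls up to 15 mm above the bench. x and y along its sides.
- oblong_tray_floor (a point): Centre of the inner floor of the oblong metal tray, fixed to the bench: outside 54 mm along x and 104 mm along y, inside 48 x 98 mm, floor 3 mm above the bench, walls up to 15 mm above the bench.
- round_dish_floor (a point): Centre of the inner floor of the round metal dish, fixed to the bench: 74 mm outside diameter, 66 mm inside at the floor, floor 3 mm above the bench, rim 15 mm above the bench.
- beaker: Clear beaker, 52 mm wide and 70 mm tall, standing beyond the trays on the right; a bystander, to be left alone. Origin: centre of its underside.
There are look-alikes about, which are no part of the job. Leave any pink or yellow look-alike of the wing_plug_a alone. What is shaped like the round_plug_b but black is not meant.

How it is judged:
By the outcome, as a careful person would: the job done as asked, in the order asked, and still so for the second after the job is handed in, with the robot touching nothing.
It also fails if it takes over 120 s, if anything falls off the work surface, if the arm or the gripper's body presses on something with over 40 N, if the wrist force passes 120 N, or if a joint passes its speed limit or range.

### The arm

A 7-joint arm with a two-finger parallel gripper is mounted at the origin on a cart in front of the work surface, level with it; the furniture and walls round the work are solid. World frame = base frame: x ahead of the robot, y to its left, z up, the work surface at z = 0. Lengths are in m, angles in rad, forces in N, time in s.
With the tool pointing down it reaches from about 0.35 to 0.9 m from the base axis. Payload 8.1 kg.
Tool frame: the origin (TCP) lies at the very end of the fingers, on their centre line; the grasp point (between the pads) lies arm.grip_point_offset behind it (arm.grip_point_offset is the distance from the TCP to the grasp point, in m); z points along the fingers, y is the line along which they close (so a half turn about z gives the same grasp; the last joint's range is limited). The gripper opens to 92 mm and grips with 3 to 60 N. Pads are 19 mm wide; open, the fingers measure 130 mm over their backs; the gripper's body (75 mm by 190 mm) begins 47 mm behind the grasp point.
Start: joints at [1.015, 0.434, 0.025, 1.573, -0.012, 1.134, -0.075], TCP at [0.273, -0.562, 0.227] pointing down, gripper open.
Joint ranges: [-2.62, 2.62], [-0.44, 2.09], [-1.27, 1.32], [0.08, 2.57], [-1.32, 4.46], [0.12, 2], [-2.74, 2.74]. Speed limits (rad/s): [2.22, 2.22, 3.01, 3.01, 3.14, 3.14, 3.14].

### API

Orientations are given as a rotation vector (axis times angle).
In Python, from cell import arm gives the robot as it stands. The module is installed in compiled form; this text tells all that it offers.
- The arm moves only by the shell command python3 -m creep 'ROWS' [OPENING] [FORCE]. ROWS is JSON, a list of rows, each a list of 6 numbers: the shift along the tool's x, y, z scaled (see below), then the turn, a rotation vector about the tool's x, y, z scaled (see below). A call has 1 to 20 rows; each row shifts and turns the commanded pose from where the row before left it, along the tool's axes as they then stand; what a row does not reach is not made up. The controller multiplies each number of a shift by 0.4 m and each number of a turn by 120 degrees. A row lasts 1/12 s, in which the tool goes at most 41.7 mm and 7.16 degrees, less where a joint would pass 70% of its speed; a pose out of reach is approached as far as the arm can. A call with a number of a shift or a turn outside -1 to 1 is refused whole. A call with a gripper value outside its range is refused whole. OPENING is the closure, from -1 (fully open) to 1 (shut), set as the call begins (- or left out, the last holds). The fingers move at their own pace and stop on an object; FORCE is the grip in N (left out, the last holds). Time passes only in rows, so rows that do not move let the fingers close. It gives the time, the measured TCP pose, the force, the opening and the grip force at its end, in the units of the state.
- arm.observe(): the state, without advancing time (a new reading comes with each control period).
- arm.get_image(name): name is "side" or "top" or "wrist"; returns a dict with "frame" (400x640x3 uint8, red, green, blue), "intrinsics" (3x3 intrinsics, pixels), "rvec" (rotation vector, rad) and "tvec" (3), from world to camera coordinates, as OpenCV has them; the wrist camera has in their place "mount" (4x4, takes a point from camera to tool coordinates, whose origin is the TCP and whose axes are the flange's). Camera axes: x right, y down, z forward; pixel columns grow to the right and rows downward; lengths in m; the calibration is good to about 2 mm. A picture is of the moment at which its call begins: read the wrist's pose just before it. There is no depth.
- arm.sign_off(): hands the job in; it is judged then, once.
The state is a dict: "clock": time; "joints": joint angles; "dq": joint speeds; "joint_efforts": joint torques, N m; "position": TCP position; "ee_rot": TCP orientation; "force": force on the tool from outside, world axes, zero at the start; "ft_torque": the same for the moment, N m; "width": opening from 0.0 (shut) to 1.0 (fully open); "gripper_force": force on a finger pad.
Only numpy, scipy, OpenCV 4.12 (cv2) and the standard library are available. Lean on these libraries where they do the work, as an engineer would, in place of code of your own. Each camera call takes 0.05 s, during which the arm holds its last target. There are 200 camera calls.

## Working session

There is one attempt and no reset: what is moved stays moved. The work goes in short steps, Python scripts to look and compute and a shell command to move; the robot and the scene stay as the last step left them, time stands still between calls to the robot, and variables do not carry over. Pictures are saved under pics/ and viewed, at most 14 in all, crops included, and the job is handed in when it is done.

```bash
mkdir -p pics; python3 - <<'E'
from cell import arm
import cv2
for n in ("top","side"):
    d=arm.get_image(n); cv2.imwrite(f"pics/{n}0.png",d["frame"][:,:,::-1]); print(n,d["intrinsics"],d["rvec"],d["tvec"])
o=arm.observe(); print(o, arm.grip_point_offset)
d=arm.get_image("wrist");print(d["mount"],d["intrinsics"])
E
```

```text
top [[418.22430571   0.         322.06256822]
 [  0.         418.22430571 198.6711944 ]
 [  0.           0.           1.        ]] [ 2.20518214 -2.16423154  0.10933957] [-0.30915314  0.48419155  0.97241864]
side [[418.71441517   0.         321.7717092 ]
 [  0.         418.71441517 196.16434463]
 [  0.           0.           1.        ]] [2.22936435 0.03053454 0.01351518] [-0.48605852 -0.15413088  1.12903979]
{'clock': 0.1, 'joints': array([ 1.01538557,  0.43518584,  0.02494768,  1.57400381, -0.01158714,
        1.13399984, -0.07511521]), 'dq': array([ 0.00022574, -0.00133968, -0.00097611, -0.00105266,  0.00105902,
        0.00067614,  0.00066385]), 'joint_efforts': array([ 3.34612210e-03, -6.69131327e+01,  9.88762826e-01, -3.15147078e+01,
       -6.03797729e-02,  3.74463305e-02, -9.89397620e-06]), 'position': array([ 0.2731943 , -0.56161706,  0.22600383]), 'ee_rot': array([-3.06009346e+00, -7.04817701e-01,  7.13607863e-04]), 'force': array([-0.40212646,  0.18795174,  0.47263954]), 'ft_torque': array([-0.03784306, -0.01732802,  0.00558596]), 'gripper_force': 0.0, 'width': 1.0051396348035893} 0.0188
[[-1.24113253e-03 -9.67524467e-01 -2.52774338e-01  6.70204176e-02]
 [ 9.99999203e-01 -1.14270925e-03 -5.36179340e-04  6.28533629e-04]
 [ 2.29919055e-04 -2.52774802e-01  9.67525114e-01 -1.57929940e-01]
 [ 0.00000000e+00  0.00000000e+00  0.00000000e+00  1.00000000e+00]] [[331.8088811    0.         322.7663731 ]
 [  0.         331.8088811  197.25421439]
 [  0.           0.           1.        ]]
```

View pics/top0.png

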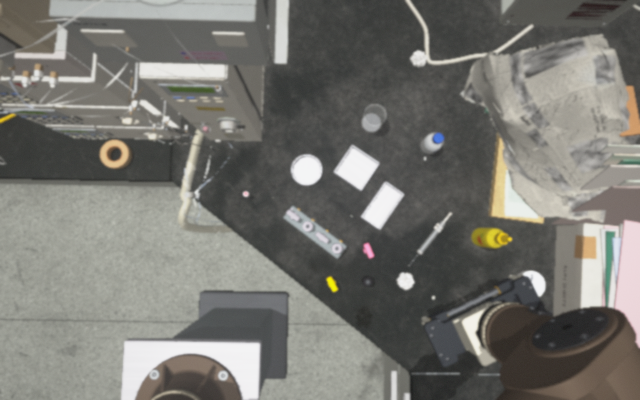

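View pics/side0.png

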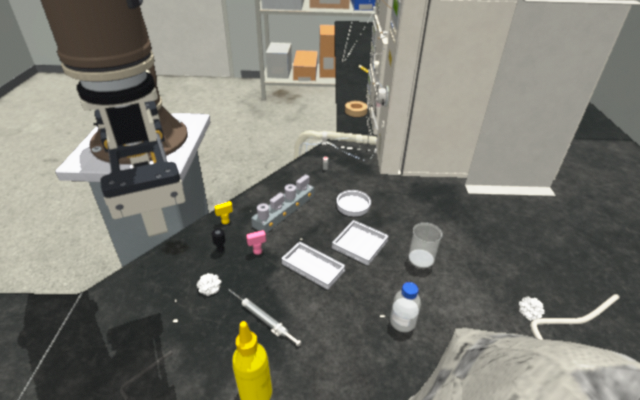

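The top view shows the strip from (290,212) to (343,252), with trays at (357,167) and (382,205), the dish at (306,170), and a white/pink vial at (246,194). The look-alikes are pink (368,250), yellow (332,284) and black (368,281). I'll enlarge both views.

```bash
python3 - <<'E'
import cv2
a=cv2.imread("pics/top0.png")[135:285,230:430]; cv2.imwrite("pics/top0c.png",cv2.resize(a,None,fx=4,fy=4,interpolation=cv2.INTER_CUBIC))
a=cv2.imread("pics/side0.png")[145:285,210:400]; cv2.imwrite("pics/side0c.png",cv2.resize(a,None,fx=4,fy=4,interpolation=cv2.INTER_CUBIC))
E
```

```text
(no output)
```

View pics/top0c.png

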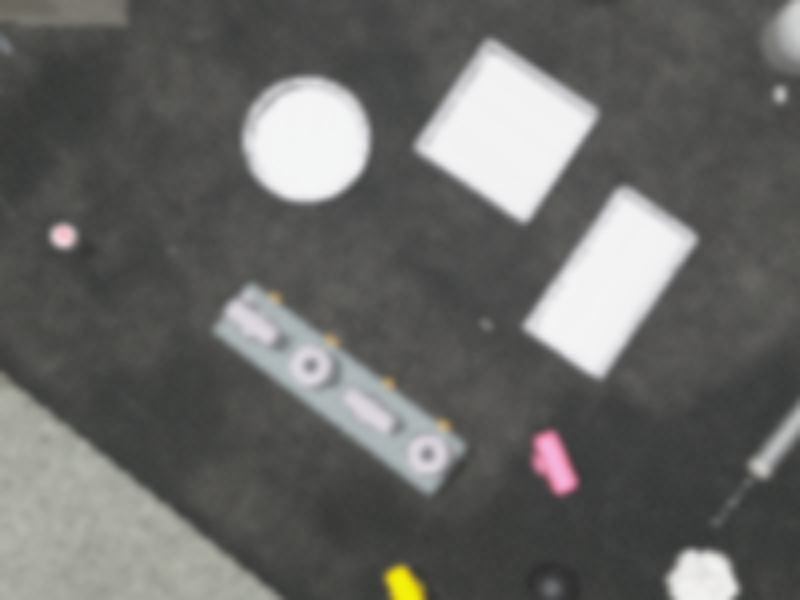

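View pics/side0c.png

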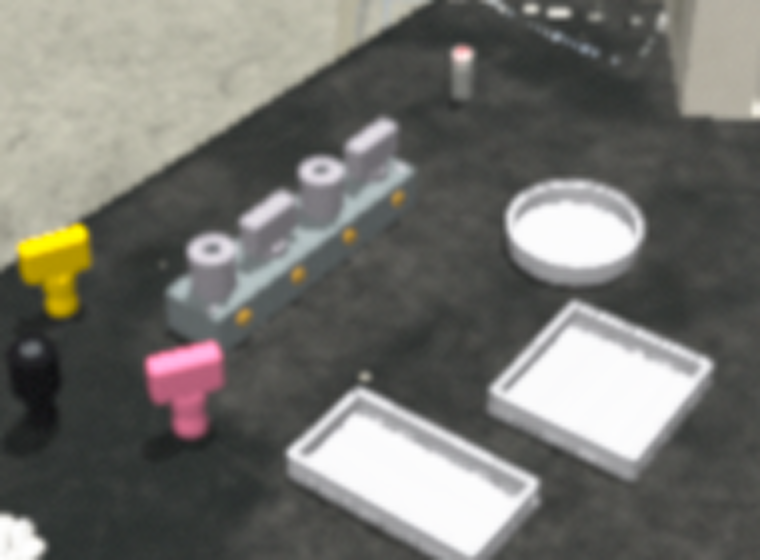

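The strip, from left to right in the top crop, holds wing (252,323), round (311,366), wing (371,411), round (428,455). All are grey steel. The pink, yellow and black look-alikes stand outside the strip. The vial is the small white one at crop (63,236).

```bash
cat > h.py <<'E'
import numpy as np, cv2
from scipy.spatial.transform import Rotation as R
K={'top':(418.2243,322.0626,198.6712,[2.20518214,-2.16423154,0.10933957],[-0.30915314,0.48419155,0.97241864]),
'side':(418.7144,321.7717,196.1643,[2.22936435,0.03053454,0.01351518],[-0.48605852,-0.15413088,1.12903979])}
def ray(c,u,v):
    f,cx,cy,r,t=K[c]; M=R.from_rotvec(r).as_matrix()
    return -M.T@np.array(t), M.T@np.array([(u-cx)/f,(v-cy)/f,1])
def atz(c,u,v,z):
    o,d=ray(c,u,v); return (o+d*(z-o[2])/d[2])[:2]
def go(x,y,z,yaw,cur=None):
    """yaw: world direction (rad) of tool y (closing line), tool z down. prints scaled tool-frame shift at present orientation, and turn"""
    from cell import arm
    o=arm.observe(); M=R.from_rotvec(o['ee_rot'])
    ty=np.array([np.cos(yaw),np.sin(yaw),0]); best=None
    for s in (1,-1):
        T=R.from_matrix(np.column_stack([np.cross(s*ty,[0,0,-1]),s*ty,[0,0,-1]]))
        w=(M.inv()*T).as_rotvec()
        if best is None or np.linalg.norm(w)<np.linalg.norm(best[0]): best=(w,T)
    w,T=best; d=np.array([x,y,z])-o['position']
    print("pos",o['position'].round(4),"j7",o['joints'][6].round(2),"w",round(o['width'],3),"F",o['force'].round(1))
    print("d mm",(d*1e3).round(1),"shift now",(M.inv().apply(d)/.4).round(4),"shift after turn",(T.inv().apply(d)/.4).round(4),"turn",(w/np.radians(120)).round(4))
E
python3 - <<'E'
from h import *
c=lambda u,v:(230+(u-1.5)/4,135+(v-1.5)/4)
s=lambda u,v:(210+(u-1.5)/4,145+(v-1.5)/4)
T=lambda p,z:atz('top',*c(*p),z)
S=lambda p,z:atz('side',*s(*p),z)
for n,a,b in (("w1",(252,323),(372,135)),("r1",(311,366),(322,172)),("w2",(371,411),(270,212)),("r2",(428,455),(213,250))): print(n,T(a,.05).round(4),S(b,.05).round(4))
print("brass",*[T(p,.015).round(4) for p in [(275,297),(331,341),(388,383),(443,425)]])
k=np.array([T(p,.024) for p in [(250,285),(217,328),(432,495),(467,447)]]); print("strip",k.round(4),k.mean(0))
k=np.array([T(p,.015) for p in [(489,38),(600,113),(525,222),(414,147)]]); print("sq",k.round(4),k.mean(0))
k=np.array([S(p,.015) for p in [(576,302),(712,365),(632,464),(490,392)]]); print("sqS",k.round(4),k.mean(0))
k=np.array([T(p,.015) for p in [(624,186),(698,238),(601,379),(523,328)]]); print("ob",k.round(4),k.mean(0))
print("dish",T((307,139),.015),S((575,223),.015)); print("vial",T((63,236),.032),S((462,52),.032))
print("beaker",atz('top',374,116,.07))
E
```

```text
w1 [ 0.4476 -0.2325] [ 0.4475 -0.2334]
r1 [ 0.4235 -0.267 ] [ 0.4229 -0.2684]
w2 [ 0.3984 -0.302 ] [ 0.399  -0.3039]
r2 [ 0.3739 -0.3351] [ 0.3739 -0.3357]
brass [ 0.465  -0.2439] [ 0.4393 -0.2779] [ 0.4149 -0.3124] [ 0.3906 -0.3456]
strip [[ 0.4713 -0.2293]
 [ 0.4454 -0.2104]
 [ 0.3497 -0.3391]
 [ 0.3781 -0.3594]] [ 0.41113468 -0.28456275]
sq [[ 0.625  -0.3701]
 [ 0.5803 -0.438 ]
 [ 0.513  -0.3932]
 [ 0.5572 -0.3256]] [ 0.56888376 -0.38174017]
sqS [[ 0.5571 -0.3273]
 [ 0.6222 -0.3719]
 [ 0.578  -0.44  ]
 [ 0.5127 -0.3951]] [ 0.56749773 -0.38354624]
ob [[ 0.5361 -0.4528]
 [ 0.5054 -0.4976]
 [ 0.4196 -0.4396]
 [ 0.4492 -0.3926]] [ 0.47759073 -0.44566065]
dish [ 0.56077566 -0.26101013] [ 0.55933396 -0.26170774]
vial [ 0.49755031 -0.1191453 ] [ 0.49576027 -0.11878753]
beaker [ 0.67991722 -0.41591548]
```

```bash
python3 - <<'E'
from h import *
a=np.radians(-35.7)
print("instr base",atz('side',383,172,0),"sidetopref", atz('top',262,142,.3),atz('top',262,142,0),"pipe",atz('top',187,220,0.05),atz('top',200,190,.1),atz('side',303,150,0))
print("pink",atz('top',368,250,.04))
y=np.array([.5836,.8121]);x=np.array([.8121,-.5836])
print("sq",np.array([.5685,-.3825])+19*1e-3*y,np.array([.5685,-.3825])-.019*y)
print("ob",np.array([.4775,-.446])+.025*x,np.array([.4775,-.446])-.025*x)
go(.3741,-.3359,.13,a)
E
```

```text
instr base [ 0.63881041 -0.12688455] sidetopref [ 0.56263475 -0.19037634] [ 0.62881125 -0.1501698 ] pipe [0.43248135 0.00926812] [ 0.49717282 -0.03138143] [ 0.43742457 -0.03420852]
pink [ 0.37106403 -0.40847427]
sq [ 0.5795884 -0.3670701] [ 0.5574116 -0.3979299]
ob [ 0.4978025 -0.46059  ] [ 0.4571975 -0.43141  ]
pos [ 0.2732 -0.5617  0.2262] j7 -0.08 w 0.998 F [ 0.5 -0.3 -0.5]
d mm [100.9 225.8 -96.2] shift now [ 0.4737 -0.397   0.2408] shift after turn [ 0.6056 -0.1246  0.2404] turn [-5.000e-04 -1.000e-04 -2.363e-01]
```

```bash
python3 -m creep '[[0,0,0,0,0,-0.0473],[0,0,0,0,0,-0.0473],[0,0,0,0,0,-0.0473],[0,0,0,0,0,-0.0473],[0,0,0,0,0,-0.0473],[0.0757,-0.0156,0.03,0,0,0],[0.0757,-0.0156,0.03,0,0,0],[0.0757,-0.0156,0.03,0,0,0],[0.0757,-0.0156,0.03,0,0,0],[0.0757,-0.0156,0.03,0,0,0],[0.0757,-0.0156,0.03,0,0,0],[0.0757,-0.0156,0.03,0,0,0],[0.0757,-0.0156,0.03,0,0,0],[0,0,0,0,0,0],[0,0,0,0,0,0]]' -0.1 40
python3 -c "
from h import *
go(.3741,-.3359,.028,np.radians(-35.7))"
```

```text
clock: 1.4
position: [0.3746, -0.3341, 0.1301]
ee_rot: [-2.791, -1.439, 0.001]
force: [0.1, -0.7, -0.1]
width: 0.555
gripper_force: 0.0
pos [ 0.3746 -0.3341  0.1301] j7 -0.08 w 0.555 F [ 0.1 -0.7 -0.1]
d mm [  -0.5   -1.8 -102.1] shift now [-0.0045  0.0021  0.2553] shift after turn [-0.0044  0.0017  0.2553] turn [-0.0009 -0.0002  0.002 ]
```

```bash
python3 -m creep '[[-0.0045,0.0021,0.043,0,0,0],[0,0,0.043,0,0,0],[0,0,0.042,0,0,0],[0,0,0,0,0,0],[0,0,0,0,0,0]]'
python3 -c "
from h import *
from cell import arm
go(.3741,-.3359,.028,np.radians(-35.7))
cv2.imwrite('pics/w1.png',arm.get_image('wrist')['frame'][:,:,::-1])"
```

```text
clock: 1.82
position: [0.373, -0.3389, 0.0794]
ee_rot: [-2.795, -1.432, 0.002]
force: [-0.2, 1.1, 1.0]
width: 0.55
gripper_force: 0.0
pos [ 0.373  -0.3389  0.0794] j7 -0.09 w 0.55 F [-0.2  1.1  1. ]
d mm [  1.1   3.  -51.4] shift now [ 0.0079 -0.0019  0.1285] shift after turn [ 0.0078 -0.0021  0.1285] turn [-0.0006  0.0002 -0.0005]
```

View pics/w1.png

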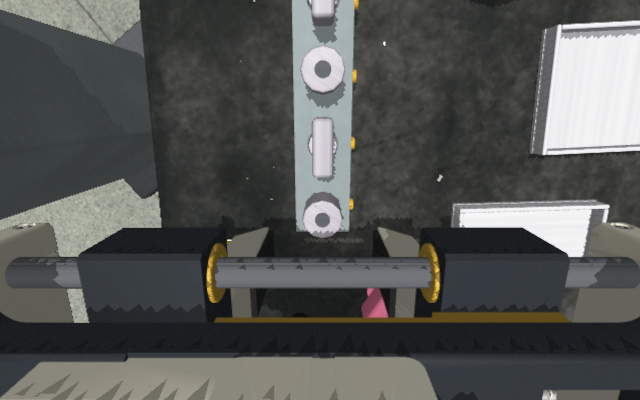

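Round head at (322,220), fingers straddling it symmetrically, with the whole strip above it in a straight column. I'll check the offset from the wrist pixels.

```bash
cat >> h.py <<'E'
Mt=np.array([[-1.24113253e-03,-9.67524467e-01,-2.52774338e-01,6.70204176e-02],[9.99999203e-01,-1.14270925e-03,-5.36179340e-04,6.28533629e-04],[2.29919055e-04,-2.52774802e-01,9.67525114e-01,-1.57929940e-01]])
def wr(u,v,z,o):
    M=R.from_rotvec(o['ee_rot']).as_matrix(); p=np.array(o['position'])
    d=M@Mt[:,:3]@[(u-322.766)/331.809,(v-197.254)/331.809,1]; c=p+M@Mt[:,3]
    return (c+d*(z-c[2])/d[2])[:2]
E
python3 -m creep '[[0,0,0,0,0,0],[0,0,0,0,0,0],[0,0,0,0,0,0]]'
python3 -c "
from h import *
from cell import arm
o=arm.observe()
go(.3741,-.3359,.028,np.radians(-35.7))
for p in [(322,219),(322.5,146),(322.5,68)]: print(wr(*p,.05,o))"
```

```text
clock: 2.12
position: [0.3741, -0.3386, 0.0804]
ee_rot: [2.794, 1.433, 0.001]
force: [0.5, -0.1, 0.7]
width: 0.551
gripper_force: 0.0
pos [ 0.3741 -0.3386  0.0804] j7 -0.09 w 0.551 F [ 0.5 -0.1  0.7]
d mm [ -0.    2.7 -52.4] shift now [ 0.0055 -0.0042  0.1309] shift after turn [ 0.0054 -0.004   0.1309] turn [0.0007 0.0001 0.    ]
[ 0.37678769 -0.33509112]
[ 0.4023349  -0.30015169]
[ 0.4264536  -0.26668409]
```

```bash
python3 -m creep '[[0.008,0,0.03,0,0,0],[0,0,0.05,0,0,0],[0,0,0.03,0,0,0],[0,0,0.02,0,0,0],[0,0,0,0,0,0],[0,0,0,0,0,0],[0,0,0,0,0,0]]'
python3 -m creep '[[0,0,0,0,0,0],[0,0,0,0,0,0],[0,0,0,0,0,0],[0,0,0,0,0,0],[0,0,0,0,0,0],[0,0,0,0,0,0],[0,0,0,0,0,0],[0,0,0,0,0,0]]' 1 40
```

```text
clock: 2.7
position: [0.3761, -0.3359, 0.0283]
ee_rot: [2.794, 1.433, 0.001]
force: [-1.0, 0.2, 1.0]
width: 0.551
gripper_force: 0.0
clock: 3.37
position: [0.3757, -0.3356, 0.0277]
ee_rot: [2.795, 1.434, 0.0]
force: [-1.2, 0.2, 4.1]
width: 0.248
gripper_force: 40.0
```

```bash
python3 -m creep '[[0,0,-0.0125,0,0,0],[0,0,-0.0125,0,0,0],[0,0,-0.0125,0,0,0],[0,0,-0.0125,0,0,0],[0,0,-0.02,0,0,0],[0,0,-0.04,0,0,0],[0,0,-0.06,0,0,0],[0,0,-0.06,0,0,0],[0,0,0,0,0,0],[0,0,0,0,0,0]]'
python3 -c "
from h import *
go(.5574,-.3979,.128,np.radians(-35.7))"
```

```text
clock: 4.2
position: [0.3766, -0.3363, 0.1214]
ee_rot: [2.792, 1.432, 0.002]
force: [-0.2, 1.0, -0.5]
width: 0.248
gripper_force: 40.0
pos [ 0.3766 -0.3363  0.1214] j7 -0.09 w 0.248 F [-0.2  1.  -0.5]
d mm [180.8 -61.6   6.6] shift now [ 0.1386  0.4569 -0.0148] shift after turn [ 0.1386  0.4569 -0.0165] turn [0.0019 0.0001 0.0001]
```

```bash
python3 -m creep '[[0.023,0.076,0,0,0,0],[0.023,0.076,0,0,0,0],[0.023,0.076,0,0,0,0],[0.023,0.076,0,0,0,0],[0.023,0.076,0,0,0,0],[0.023,0.076,0,0,0,0],[0,0,0,0,0,0],[0,0,0,0,0,0],[0,0,0,0,0,0],[0,0,0,0,0,0]]'
python3 -c "
from h import *
from cell import arm
go(.5574,-.3979,.0275,np.radians(-35.7))
cv2.imwrite('pics/w2.png',arm.get_image('wrist')['frame'][:,:,::-1])"
```

```text
clock: 5.03
position: [0.5547, -0.3969, 0.1189]
ee_rot: [-2.794, -1.433, 0.002]
force: [-0.5, -0.2, -0.3]
width: 0.25
gripper_force: 40.0
pos [ 0.5547 -0.3969  0.1189] j7 -0.16 w 0.25 F [-0.5 -0.2 -0.3]
d mm [  2.7  -1.  -91.4] shift now [0.0021 0.0074 0.2285] shift after turn [0.0019 0.0071 0.2285] turn [-0.0008  0.0003 -0.0001]
```

View pics/w2.png

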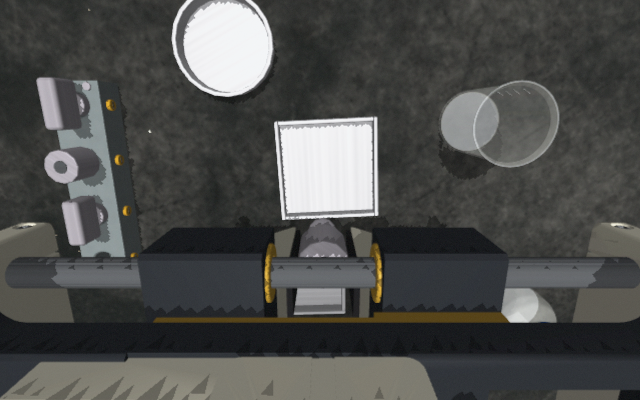

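The plug is held: its foot is at (322,225), between the fingers. The square tray's rim corners are at (276,123), (376,118), (378,215), (283,218), so I'll check the tray against the tool.

```bash
python3 -c "
from h import *
from cell import arm
o=arm.observe();print(o['position'],R.from_rotvec(o['ee_rot']).as_matrix()[:,2])
for p in [(276,123),(376,118),(378,215),(283,218)]: print(wr(*p,.015,o).round(4))
print(wr(222,45,.015,o).round(4))
M=R.from_rotvec(o['ee_rot']).as_matrix()
def proj(P):
    q=Mt[:,:3].T@(M.T@(np.array(P)-o['position'])-Mt[:,3]); return (q[:2]/q[2]*331.8+[322.8,197.3]).round()
for P in [(.5571,-.3262,.015),(.6238,-.371,.015),(.579,-.439,.015),(.5129,-.394,.015)]: print(proj(P))
"
```

```text
[ 0.55472054 -0.39700938  0.11926006] [-1.20974488e-03  2.83800659e-04 -9.99999228e-01]
[ 0.5595 -0.3293]
[ 0.6241 -0.3713]
[ 0.5824 -0.4375]
[ 0.5169 -0.3936]
[ 0.5616 -0.2624]
[271. 122.]
[375. 118.]
[376. 219.]
[279. 221.]
```

```bash
python3 -m creep '[[0.0025,0.009,0,0,0,0],[0,0,0.07,0,0,0],[0,0,0.07,0,0,0],[0,0,0.05,0,0,0],[0,0,0.02,0,0,0],[0,0,0.01,0,0,0],[0,0,0,0,0,0],[0,0,0,0,0,0],[0,0,0,0,0,0]]'
python3 -c "
from h import *
go(.5584,-.398,.0275,np.radians(-35.7))"
```

```text
clock: 5.83
position: [0.5604, -0.399, 0.0332]
ee_rot: [2.793, 1.433, 0.002]
force: [-0.3, -0.2, 0.9]
width: 0.253
gripper_force: 40.0
pos [ 0.5604 -0.399   0.0332] j7 -0.18 w 0.253 F [-0.3 -0.2  0.9]
d mm [-2.   1.  -5.7] shift now [-0.0009 -0.0056  0.0143] shift after turn [-0.0009 -0.0056  0.0143] turn [ 0.0012 -0.0001  0.0001]
```

```bash
python3 -m creep '[[0,0,0.004,0,0,0],[0,0,0.004,0,0,0],[0,0,0.002,0,0,0],[0,0,0,0,0,0],[0,0,0,0,0,0]]'; python3 -m creep '[[0,0,0.0025,0,0,0],[0,0,0,0,0,0],[0,0,0,0,0,0]]'; python3 -m creep '[[0,0,0.0025,0,0,0],[0,0,0,0,0,0],[0,0,0,0,0,0]]'
```

```text
clock: 6.25
position: [0.5595, -0.3983, 0.0275]
ee_rot: [-2.795, -1.434, 0.0]
force: [0.1, 0.7, -0.5]
width: 0.253
gripper_force: 40.0
clock: 6.5
position: [0.5597, -0.3984, 0.0268]
ee_rot: [2.795, 1.434, 0.0]
force: [-0.9, 0.2, 2.7]
width: 0.253
gripper_force: 40.0
clock: 6.75
position: [0.5597, -0.3985, 0.0267]
ee_rot: [2.795, 1.434, 0.0]
force: [-3.6, 2.1, 11.4]
width: 0.254
gripper_force: 40.0
```

```bash
python3 -m creep '[[0,0,-0.002,0,0,0],[0,0,0,0,0,0],[0,0,0,0,0,0],[0,0,0,0,0,0],[0,0,0,0,0,0]]' 0.15; python3 -m creep '[[0,0,-0.02,0,0,0],[0,0,-0.04,0,0,0],[0,0,-0.06,0,0,0],[0,0,-0.06,0,0,0],[0,0,-0.05,0,0,0],[0,0,0,0,0,0],[0,0,0,0,0,0]]'
python3 -c "
from h import *
go(.4248,-.2672,.08,np.radians(-35.7))"
```

```text
clock: 7.17
position: [0.5594, -0.3983, 0.026]
ee_rot: [-2.795, -1.434, 0.0]
force: [0.2, -0.1, 0.2]
width: 0.424
gripper_force: 0.0
clock: 7.75
position: [0.5604, -0.3989, 0.1203]
ee_rot: [2.793, 1.433, 0.003]
force: [-0.3, 1.1, 0.0]
width: 0.425
gripper_force: 0.0
pos [ 0.5604 -0.3989  0.1203] j7 -0.16 w 0.425 F [-0.3  1.1  0. ]
d mm [-135.6  131.7  -40.3] shift now [ 0.0696 -0.4676  0.0992] shift after turn [ 0.0695 -0.4673  0.1007] turn [ 0.0015 -0.0001  0.0001]
```

```bash
python3 -m creep '[[0.0115,-0.078,0,0,0,0],[0.0115,-0.078,0,0,0,0],[0.0115,-0.078,0,0,0,0],[0.0115,-0.078,0,0,0,0],[0.0115,-0.078,0,0,0,0],[0.0115,-0.078,0,0,0,0],[0,0,0.05,0,0,0],[0,0,0.05,0,0,0],[0,0,0,0,0,0],[0,0,0,0,0,0],[0,0,0,0,0,0],[0,0,0,0,0,0]]' -0.1
python3 -c "
from h import *
from cell import arm
go(.4248,-.2672,.028,np.radians(-35.7))
cv2.imwrite('pics/w3.png',arm.get_image('wrist')['frame'][:,:,::-1])"
```

```text
clock: 8.75
position: [0.4242, -0.2671, 0.079]
ee_rot: [2.795, 1.433, 0.001]
force: [0.5, 0.2, 0.8]
width: 0.545
gripper_force: 0.0
pos [ 0.4242 -0.2671  0.079 ] j7 -0.28 w 0.545 F [0.5 0.2 0.8]
d mm [  0.6  -0.1 -51. ] shift now [0.0008 0.0012 0.1275] shift after turn [0.0008 0.0014 0.1275] turn [ 0.0005 -0.0001  0.0001]
```

View pics/w3.png

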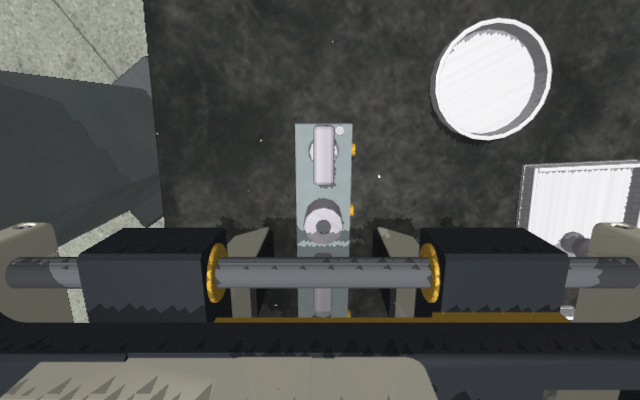

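Round head at (323,227), centred between the fingers, with wing heads at (323,155) and (322,290). The first plug stands in the square tray near (573,243).

```bash
python3 -m creep '[[0.001,0.001,0.03,0,0,0],[0,0,0.05,0,0,0],[0,0,0.03,0,0,0],[0,0,0.0165,0,0,0],[0,0,0,0,0,0],[0,0,0,0,0,0],[0,0,0,0,0,0]]'
python3 -m creep '[[0,0,0,0,0,0],[0,0,0,0,0,0],[0,0,0,0,0,0],[0,0,0,0,0,0],[0,0,0,0,0,0],[0,0,0,0,0,0],[0,0,0,0,0,0],[0,0,0,0,0,0]]' 1 40
python3 -m creep '[[0,0,-0.0125,0,0,0],[0,0,-0.0125,0,0,0],[0,0,-0.0125,0,0,0],[0,0,-0.0125,0,0,0],[0,0,-0.02,0,0,0],[0,0,-0.04,0,0,0],[0,0,-0.06,0,0,0],[0,0,-0.06,0,0,0],[0,0,0,0,0,0],[0,0,0,0,0,0]]'
python3 -c "
from h import *
go(.5806,-.368,.12,np.radians(-35.7))"
```

```text
clock: 9.38
position: [0.4247, -0.267, 0.0285]
ee_rot: [2.794, 1.433, 0.001]
force: [-1.1, -0.5, 0.3]
width: 0.548
gripper_force: 0.0
clock: 10.05
position: [0.4242, -0.2667, 0.0279]
ee_rot: [2.795, 1.434, 0.0]
force: [-1.0, 1.4, 3.6]
width: 0.249
gripper_force: 40.0
clock: 10.88
position: [0.4251, -0.2672, 0.1215]
ee_rot: [2.793, 1.432, 0.003]
force: [-0.2, -0.3, -1.5]
width: 0.25
gripper_force: 40.0
pos [ 0.4251 -0.2672  0.1215] j7 -0.26 w 0.25 F [-0.2 -0.3 -1.5]
d mm [ 155.5 -100.8   -1.5] shift now [0.0222 0.4627 0.0055] shift after turn [0.0222 0.4627 0.0038] turn [ 0.0017 -0.0002  0.0001]
```

```bash
python3 -m creep '[[0.0037,0.077,0,0,0,0],[0.0037,0.077,0,0,0,0],[0.0037,0.077,0,0,0,0],[0.0037,0.077,0,0,0,0],[0.0037,0.077,0,0,0,0],[0.0037,0.077,0,0,0,0],[0,0,0,0,0,0],[0,0,0,0,0,0],[0,0,0.05,0,0,0],[0,0,0.05,0,0,0],[0,0,0.05,0,0,0],[0,0,0,0,0,0],[0,0,0,0,0,0],[0,0,0,0,0,0]]'
python3 -c "
from h import *
go(.5806,-.368,.0285,np.radians(-35.7))"
```

```text
clock: 12.05
position: [0.5794, -0.3671, 0.0607]
ee_rot: [2.795, 1.434, 0.0]
force: [0.2, 0.3, 0.5]
width: 0.253
gripper_force: 40.0
pos [ 0.5794 -0.3671  0.0607] j7 -0.23 w 0.253 F [0.2 0.3 0.5]
d mm [  1.2  -0.9 -32.2] shift now [0.     0.0038 0.0804] shift after turn [0.     0.0038 0.0804] turn [ 0.0002 -0.      0.0002]
```

```bash
python3 -m creep '[[0,0.003,0.03,0,0,0],[0,0,0.03,0,0,0],[0,0,0.015,0,0,0],[0,0,0.005,0,0,0],[0,0,0,0,0,0],[0,0,0,0,0,0],[0,0,0,0,0,0]]'; python3 -m creep '[[0,0,0.0025,0,0,0],[0,0,0,0,0,0],[0,0,0,0,0,0]]'; python3 -m creep '[[0,0,0.0025,0,0,0],[0,0,0,0,0,0],[0,0,0,0,0,0]]'
```

```text
clock: 12.63
position: [0.5803, -0.3679, 0.0275]
ee_rot: [-2.795, -1.434, 0.0]
force: [0.3, 0.3, -0.8]
width: 0.251
gripper_force: 40.0
clock: 12.88
position: [0.5805, -0.368, 0.027]
ee_rot: [2.795, 1.434, 0.0]
force: [-1.0, 0.6, 2.6]
width: 0.248
gripper_force: 40.0
clock: 13.13
position: [0.5806, -0.368, 0.0269]
ee_rot: [2.795, 1.434, 0.001]
force: [-3.3, 1.4, 10.7]
width: 0.248
gripper_force: 40.0
```

```bash
python3 -m creep '[[0,0,-0.002,0,0,0],[0,0,0,0,0,0],[0,0,0,0,0,0],[0,0,0,0,0,0],[0,0,0,0,0,0]]' 0.15; python3 -m creep '[[0,0,-0.02,0,0,0],[0,0,-0.04,0,0,0],[0,0,-0.06,0,0,0],[0,0,-0.06,0,0,0],[0,0,-0.05,0,0,0],[0,0,0,0,0,0],[0,0,0,0,0,0]]'
python3 -c "
from h import *
go(.4,-.301,.08,np.radians(-35.7))"
```

```text
clock: 13.55
position: [0.5803, -0.3679, 0.0262]
ee_rot: [-2.795, -1.434, 0.0]
force: [-0.0, 0.4, 1.1]
width: 0.426
gripper_force: 0.0
clock: 14.13
position: [0.5813, -0.3684, 0.1205]
ee_rot: [2.793, 1.433, 0.003]
force: [-0.8, -0.3, -0.8]
width: 0.426
gripper_force: 0.0
pos [ 0.5813 -0.3684  0.1205] j7 -0.22 w 0.426 F [-0.8 -0.3 -0.8]
d mm [-181.3   67.4  -40.5] shift now [-0.1276 -0.4667  0.0996] shift after turn [-0.1277 -0.4663  0.1012] turn [ 0.0015 -0.0002  0.0001]
```

```bash
python3 -m creep '[[-0.0213,-0.0777,0,0,0,0],[-0.0213,-0.0777,0,0,0,0],[-0.0213,-0.0777,0,0,0,0],[-0.0213,-0.0777,0,0,0,0],[-0.0213,-0.0777,0,0,0,0],[-0.0213,-0.0777,0,0,0,0],[0,0,0,0,0,0],[0,0,0.05,0,0,0],[0,0,0.05,0,0,0],[0,0,0,0,0,0],[0,0,0,0,0,0],[0,0,0,0,0,0],[0,0,0,0,0,0]]'
python3 -c "
from h import *
go(.4,-.301,.028,np.radians(-35.7))"
```

```text
clock: 15.22
position: [0.3997, -0.3009, 0.0793]
ee_rot: [2.794, 1.434, 0.001]
force: [-0.5, -0.6, -0.2]
width: 0.423
gripper_force: 0.0
pos [ 0.3997 -0.3009  0.0793] j7 -0.19 w 0.423 F [-0.5 -0.6 -0.2]
d mm [  0.3  -0.1 -51.3] shift now [0.0004 0.0006 0.1281] shift after turn [0.0004 0.0008 0.1281] turn [ 0.0005 -0.      0.0002]
```

```bash
python3 -m creep '[[0,0,0.03,0,0,0],[0,0,0.05,0,0,0],[0,0,0.03,0,0,0],[0,0,0.0175,0,0,0],[0,0,0,0,0,0],[0,0,0,0,0,0],[0,0,0,0,0,0]]'
python3 -m creep '[[0,0,0,0,0,0],[0,0,0,0,0,0],[0,0,0,0,0,0],[0,0,0,0,0,0],[0,0,0,0,0,0],[0,0,0,0,0,0],[0,0,0,0,0,0],[0,0,0,0,0,0]]' 1 40
python3 -m creep '[[0,0,-0.0125,0,0,0],[0,0,-0.0125,0,0,0],[0,0,-0.0125,0,0,0],[0,0,-0.0125,0,0,0],[0,0,-0.02,0,0,0],[0,0,-0.04,0,0,0],[0,0,-0.06,0,0,0],[0,0,-0.06,0,0,0],[0,0,0,0,0,0],[0,0,0,0,0,0]]'
python3 -c "
from h import *
go(.4985,-.461,.12,np.radians(-35.7))"
```

```text
clock: 15.8
position: [0.3997, -0.3011, 0.0284]
ee_rot: [2.794, 1.434, 0.001]
force: [0.3, 0.4, -0.6]
width: 0.423
gripper_force: 0.0
clock: 16.47
position: [0.3994, -0.3008, 0.0283]
ee_rot: [2.794, 1.434, 0.001]
force: [-1.5, 1.4, 10.7]
width: 0.123
gripper_force: 78.9
clock: 17.3
position: [0.3999, -0.3012, 0.1212]
ee_rot: [2.793, 1.432, 0.002]
force: [-0.4, -0.0, -0.7]
width: 0.127
gripper_force: 78.5
pos [ 0.3999 -0.3012  0.1212] j7 -0.18 w 0.127 F [-0.4 -0.  -0.7]
d mm [  98.6 -159.8   -1.2] shift now [-0.1805  0.4333  0.0044] shift after turn [-0.1805  0.4333  0.003 ] turn [ 0.0016 -0.      0.0001]
```

```bash
python3 -m creep '[[-0.03,0.0722,0,0,0,0],[-0.03,0.0722,0,0,0,0],[-0.03,0.0722,0,0,0,0],[-0.03,0.0722,0,0,0,0],[-0.03,0.0722,0,0,0,0],[-0.03,0.0722,0,0,0,0],[0,0,0,0,0,0],[0,0,0,0,0,0],[0,0,0.05,0,0,0],[0,0,0.05,0,0,0],[0,0,0.05,0,0,0],[0,0,0,0,0,0],[0,0,0,0,0,0],[0,0,0,0,0,0]]'
python3 -c "
from h import *
from cell import arm
go(.4985,-.461,.0285,np.radians(-35.7))
cv2.imwrite('pics/s4.png',cv2.resize(arm.get_image('side')['frame'][145:285,210:400,::-1],None,fx=4,fy=4,interpolation=cv2.INTER_CUBIC))"
```

```text
clock: 18.47
position: [0.498, -0.4599, 0.0604]
ee_rot: [2.795, 1.434, 0.0]
force: [-0.0, 0.2, -0.0]
width: 0.125
gripper_force: 78.5
pos [ 0.498  -0.4599  0.0604] j7 -0.04 w 0.125 F [-0.   0.2 -0. ]
d mm [  0.5  -1.1 -31.9] shift now [-0.0015  0.0025  0.0797] shift after turn [-0.0015  0.0025  0.0797] turn [ 0.0002 -0.      0.0004]
```

View pics/s4.png

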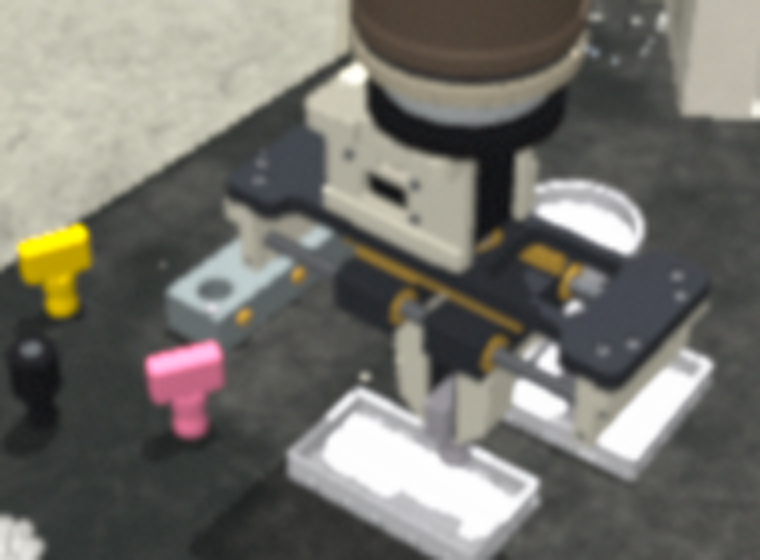

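The wing plug is held upright over the oblong tray, shank near (455,440). I'll set it down.

```bash
python3 -m creep '[[-0.0015,0.0025,0.03,0,0,0],[0,0,0.03,0,0,0],[0,0,0.015,0,0,0],[0,0,0.005,0,0,0],[0,0,0,0,0,0],[0,0,0,0,0,0],[0,0,0,0,0,0]]'; python3 -m creep '[[0,0,0.0025,0,0,0],[0,0,0,0,0,0],[0,0,0,0,0,0]]'; python3 -m creep '[[0,0,0.0025,0,0,0],[0,0,0,0,0,0],[0,0,0,0,0,0]]'
```

```text
clock: 19.1
position: [0.4976, -0.461, 0.0274]
ee_rot: [-2.794, -1.433, 0.001]
force: [-3.0, 2.7, 6.9]
width: 0.132
gripper_force: 78.8
clock: 19.35
position: [0.4977, -0.461, 0.0274]
ee_rot: [-2.795, -1.433, 0.001]
force: [-4.2, 3.8, 14.4]
width: 0.125
gripper_force: 79.1
clock: 19.6
position: [0.4978, -0.461, 0.0273]
ee_rot: [-2.795, -1.433, 0.001]
force: [-7.0, 6.1, 23.1]
width: 0.125
gripper_force: 79.3
```

```bash
python3 -m creep '[[0,0,-0.005,0,0,0],[0,0,0,0,0,0],[0,0,0,0,0,0]]';python3 -m creep '[[0,0,0,0,0,0],[0,0,0,0,0,0],[0,0,0,0,0,0],[0,0,0,0,0,0],[0,0,0,0,0,0]]' 0.35; python3 -m creep '[[0,0,-0.02,0,0,0],[0,0,-0.04,0,0,0],[0,0,-0.06,0,0,0],[0,0,-0.06,0,0,0],[0,0,-0.05,0,0,0],[0,0,0,0,0,0],[0,0,0,0,0,0]]'
python3 -c "
from h import *
go(.449,-.2328,.08,np.radians(-35.7))"
```

```text
clock: 19.85
position: [0.4983, -0.4613, 0.0274]
ee_rot: [2.795, 1.434, -0.0]
force: [-1.4, 0.6, 5.3]
width: 0.125
gripper_force: 78.7
clock: 20.27
position: [0.4979, -0.461, 0.0268]
ee_rot: [-2.794, -1.434, 0.001]
force: [-0.3, -0.0, 0.2]
width: 0.325
gripper_force: 0.0
clock: 20.85
position: [0.4989, -0.4618, 0.1212]
ee_rot: [2.793, 1.433, 0.002]
force: [0.9, -0.3, -1.1]
width: 0.324
gripper_force: 0.0
pos [ 0.4989 -0.4618  0.1212] j7 -0.03 w 0.324 F [ 0.9 -0.3 -1.1]
d mm [-49.9 229.  -41.2] shift now [ 0.3922 -0.4357  0.1018] shift after turn [ 0.3921 -0.4355  0.1031] turn [0.0013 0.0001 0.0001]
```

```bash
python3 -m creep '[[0.049,-0.0544,0,0,0,0],[0.049,-0.0544,0,0,0,0],[0.049,-0.0544,0,0,0,0],[0.049,-0.0544,0,0,0,0],[0.049,-0.0544,0,0,0,0],[0.049,-0.0544,0,0,0,0],[0.049,-0.0544,0,0,0,0],[0.049,-0.0544,0,0,0,0],[0,0,0,0,0,0],[0,0,0.05,0,0,0],[0,0,0.05,0,0,0],[0,0,0,0,0,0],[0,0,0,0,0,0],[0,0,0,0,0,0],[0,0,0,0,0,0]]' 0.15
python3 -c "
from h import *
go(.449,-.2328,.028,np.radians(-35.7))"
```

```text
clock: 22.1
position: [0.4488, -0.2328, 0.0803]
ee_rot: [2.795, 1.433, 0.001]
force: [-0.2, 0.8, -0.4]
width: 0.423
gripper_force: 0.0
pos [ 0.4488 -0.2328  0.0803] j7 -0.37 w 0.423 F [-0.2  0.8 -0.4]
d mm [  0.2  -0.  -52.3] shift now [0.0002 0.0003 0.1307] shift after turn [0.0002 0.0004 0.1307] turn [ 0.0005 -0.0001  0.    ]
```

```bash
python3 -m creep '[[0,0,0.03,0,0,0],[0,0,0.05,0,0,0],[0,0,0.03,0,0,0],[0,0,0.0175,0,0,0],[0,0,0,0,0,0],[0,0,0,0,0,0],[0,0,0,0,0,0]]'
python3 -m creep '[[0,0,0,0,0,0],[0,0,0,0,0,0],[0,0,0,0,0,0],[0,0,0,0,0,0],[0,0,0,0,0,0],[0,0,0,0,0,0],[0,0,0,0,0,0],[0,0,0,0,0,0]]' 1 40
python3 -m creep '[[0,0,-0.0125,0,0,0],[0,0,-0.0125,0,0,0],[0,0,-0.0125,0,0,0],[0,0,-0.0125,0,0,0],[0,0,-0.02,0,0,0],[0,0,-0.04,0,0,0],[0,0,-0.06,0,0,0],[0,0,-0.06,0,0,0],[0,0,0,0,0,0],[0,0,0,0,0,0]]'
python3 -c "
from h import *
go(.458,-.4319,.12,np.radians(-35.7))"
```

```text
clock: 22.68
position: [0.449, -0.2327, 0.0294]
ee_rot: [2.794, 1.433, 0.001]
force: [0.1, -0.4, 0.2]
width: 0.427
gripper_force: 0.0
clock: 23.35
position: [0.449, -0.2327, 0.0291]
ee_rot: [2.794, 1.433, 0.001]
force: [-0.0, 0.6, 6.5]
width: 0.129
gripper_force: 50.5
clock: 24.18
position: [0.4492, -0.2328, 0.1222]
ee_rot: [2.793, 1.433, 0.003]
force: [0.7, -0.1, 0.2]
width: 0.128
gripper_force: 50.3
pos [ 0.4492 -0.2328  0.1222] j7 -0.35 w 0.128 F [ 0.7 -0.1  0.2]
d mm [   8.8 -199.1   -2.2] shift now [-0.3915  0.3083  0.0064] shift after turn [-0.3914  0.3084  0.0056] turn [ 0.0015 -0.0003  0.0001]
```

```bash
python3 -m creep '[[-0.0652,0.0514,0,0,0,0],[-0.0652,0.0514,0,0,0,0],[-0.0652,0.0514,0,0,0,0],[-0.0652,0.0514,0,0,0,0],[-0.0652,0.0514,0,0,0,0],[-0.0652,0.0514,0,0,0,0],[0,0,0,0,0,0],[0,0,0,0,0,0],[0,0,0.05,0,0,0],[0,0,0.05,0,0,0],[0,0,0.05,0,0,0],[0,0,0,0,0,0],[0,0,0,0,0,0],[0,0,0,0,0,0]]'
python3 -c "
from h import *
from cell import arm
go(.458,-.4319,.0295,np.radians(-35.7))
cv2.imwrite('pics/s5.png',cv2.resize(arm.get_image('side')['frame'][145:285,210:400,::-1],None,fx=4,fy=4,interpolation=cv2.INTER_CUBIC))"
```

```text
clock: 25.35
position: [0.4578, -0.4309, 0.0613]
ee_rot: [2.794, 1.435, 0.001]
force: [-0.0, -0.2, -0.3]
width: 0.126
gripper_force: 50.3
pos [ 0.4578 -0.4309  0.0613] j7 -0.05 w 0.126 F [-0.  -0.2 -0.3]
d mm [  0.2  -1.  -31.8] shift now [-0.0019  0.0019  0.0795] shift after turn [-0.0018  0.0019  0.0795] turn [ 0.0001 -0.0001  0.0006]
```

View pics/s5.png

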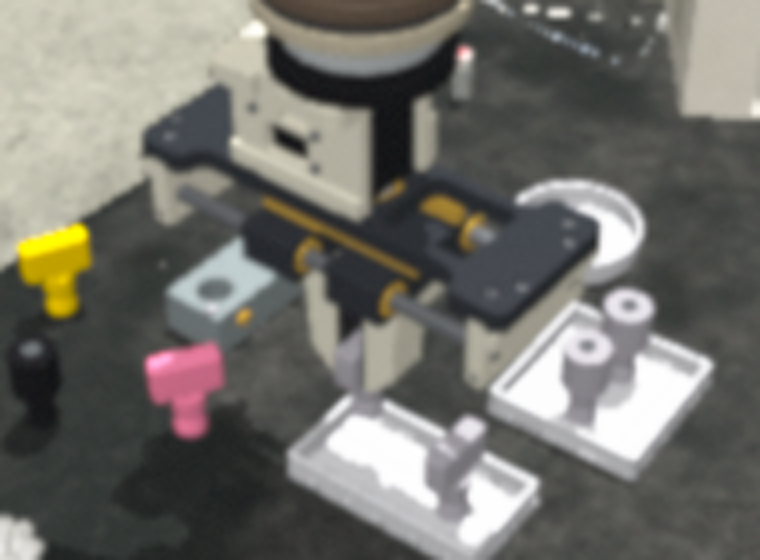

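Two round plugs and one wing plug are standing. The fourth is held over the left part of the oblong tray, foot near (370,400).

```bash
python3 -m creep '[[-0.0018,0.0019,0.03,0,0,0],[0,0,0.03,0,0,0],[0,0,0.015,0,0,0],[0,0,0.004,0,0,0],[0,0,0,0,0,0],[0,0,0,0,0,0],[0,0,0,0,0,0]]'; python3 -m creep '[[0,0,0.0025,0,0,0],[0,0,0,0,0,0],[0,0,0,0,0,0]]'
```

```text
clock: 25.98
position: [0.4574, -0.4324, 0.0285]
ee_rot: [-2.795, -1.434, 0.0]
force: [0.5, 0.6, -0.8]
width: 0.127
gripper_force: 50.3
clock: 26.23
position: [0.4575, -0.4325, 0.0282]
ee_rot: [2.795, 1.434, 0.0]
force: [0.6, 0.2, 3.9]
width: 0.129
gripper_force: 50.5
```

```bash
python3 -m creep '[[0,0,-0.001,0,0,0],[0,0,0,0,0,0],[0,0,0,0,0,0],[0,0,0,0,0,0],[0,0,0,0,0,0]]' 0.35; python3 -m creep '[[0,0,-0.02,0,0,0],[0,0,-0.04,0,0,0],[0,0,-0.06,0,0,0],[0,0,-0.06,0,0,0],[0,0,-0.05,0,0,0],[0,0,-0.05,0,0,0],[0,0,0,0,0,0],[0,0,0,0,0,0]]'
python3 -c "
from h import *
go(.48,-.18,.15,np.radians(45))"
```

```text
clock: 26.65
position: [0.4574, -0.4324, 0.0281]
ee_rot: [-2.795, -1.434, 0.0]
force: [0.8, -0.2, 0.7]
width: 0.326
gripper_force: 0.0
clock: 27.32
position: [0.4582, -0.433, 0.1421]
ee_rot: [2.793, 1.433, 0.002]
force: [-0.2, 1.3, 0.4]
width: 0.325
gripper_force: 0.0
pos [ 0.4582 -0.433   0.1421] j7 -0.03 w 0.325 F [-0.2  1.3  0.4]
d mm [ 21.8 253.    7.9] shift now [ 0.5456 -0.3246 -0.0208] shift after turn [ 0.4087  0.4858 -0.0197] turn [ 0.0011  0.0011 -0.6723]
```

Turn in place first (0.672 in 12 rows), then travel.

```bash
python3 -m creep '[[0,0,0,0,0,-0.056],[0,0,0,0,0,-0.056],[0,0,0,0,0,-0.056],[0,0,0,0,0,-0.056],[0,0,0,0,0,-0.056],[0,0,0,0,0,-0.056],[0,0,0,0,0,-0.056],[0,0,0,0,0,-0.056],[0,0,0,0,0,-0.056],[0,0,0,0,0,-0.056],[0,0,0,0,0,-0.056],[0,0,0,0,0,-0.056],[0,0,0,0,0,0],[0,0,0,0,0,0]]'
python3 -m creep '[[0.051,0.0607,0,0,0,0],[0.051,0.0607,0,0,0,0],[0.051,0.0607,0,0,0,0],[0.051,0.0607,0,0,0,0],[0.051,0.0607,0,0,0,0],[0.051,0.0607,0,0,0,0],[0.051,0.0607,0,0,0,0],[0.051,0.0607,0,0,0,0],[0,0,0,0,0,0],[0,0,0,0,0,0],[0,0,0,0,0,0]]'
python3 -c "
from h import *
from cell import arm
go(.4966,-.119,.06,np.radians(45))
cv2.imwrite('pics/w6.png',arm.get_image('wrist')['frame'][:,:,::-1])"
```

```text
clock: 28.48
position: [0.457, -0.4322, 0.1395]
ee_rot: [-1.208, -2.899, -0.001]
force: [0.2, 0.8, -0.4]
width: 0.325
gripper_force: 0.0
clock: 29.4
position: [0.4795, -0.1803, 0.1402]
ee_rot: [-1.207, -2.9, 0.001]
force: [0.4, 0.2, -0.1]
width: 0.328
gripper_force: 0.0
pos [ 0.4795 -0.1803  0.1402] j7 0.76 w 0.328 F [ 0.4  0.2 -0.1]
d mm [ 17.1  61.3 -80.2] shift now [0.0785 0.1385 0.2005] shift after turn [0.0781 0.1386 0.2006] turn [-0.0003  0.0001 -0.0015]
```

View pics/w6.png

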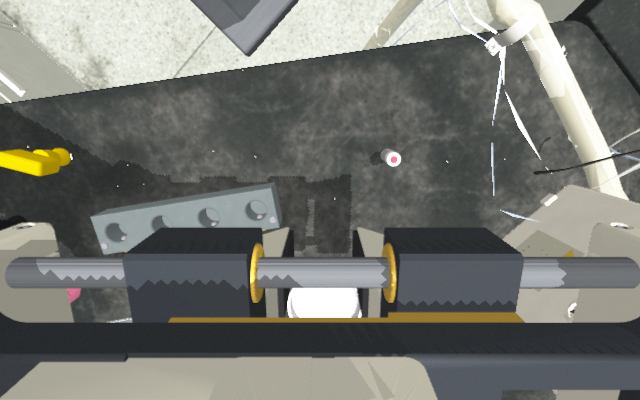

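The vial cap is at (393,158). A pipe runs (515,15)–(605,180), and there's an instrument corner near (520,230) on the right. I'll triangulate how near they are.

```bash
python3 -c "
from h import *
from cell import arm
o=arm.observe(); M=R.from_rotvec(o['ee_rot']).as_matrix()
print('vial',wr(393,159,.032,o).round(4))
def wray(u,v): return o['position']+M@Mt[:,3], M@Mt[:,:3]@[(u-322.766)/331.809,(v-197.254)/331.809,1]
def tri(*rs):
    A=0;b=0
    for c,d in rs:
        d=d/np.linalg.norm(d);P=np.eye(3)-np.outer(d,d);A=A+P;b=b+P@c
    x=np.linalg.solve(A,b); return x.round(3),[round(float(np.linalg.norm(np.cross(x-c,d/np.linalg.norm(d)))),3) for c,d in rs]
print('bend',tri(wray(515,12),ray('top',187,222),ray('side',303,138)))
print('instr corner w', *[wr(513,230,z,o).round(3) for z in (0,.1,.2)])
print('mid pipe z0.1/.2',*[wr(575,110,z,o).round(3) for z in (.05,.1,.15,.2)],'top',*[atz('top',190,185,z).round(3) for z in (.05,.1,.15,.2)])
def proj(P):
    q=Mt[:,:3].T@(M.T@(np.array(P)-o['position'])-Mt[:,3]); return (q[:2]/q[2]*331.8+[322.8,197.3]).round()
print([proj((.639,-.127,z)) for z in (0,.05,.1)])
"
```

```text
vial [ 0.4992 -0.12  ]
bend (array([0.449, 0.015, 0.019]), [0.035, 0.021, 0.017])
instr corner w [ 0.639 -0.084] [ 0.57 -0.1 ] [ 0.5   -0.117]
mid pipe z0.1/.2 [ 0.562 -0.004] [ 0.536 -0.03 ] [ 0.51  -0.056] [ 0.484 -0.082] top [0.513 0.006] [ 0.508 -0.009] [ 0.502 -0.024] [ 0.497 -0.039]
[array([477., 260.]), array([505., 286.]), array([543., 323.])]
```

```bash
python3 -m creep '[[0,0,0,0,0,0.0458],[0,0,0,0,0,0.0458],[0,0,0,0,0,0.0458],[0,0,0,0,0,0.0458],[0,0,0,0,0,0.0458],[0,0,0,0,0,0.0458],[0,0,0,0,0,0.0458],[0,0,0,0,0,0.0458],[0,0,0,0,0,0.0458],[0,0,0,0,0,0.0458],[0,0,0,0,0,0],[0,0,0,0,0,0]]'
python3 -c "
from h import *
go(.498,-.1195,.07,np.radians(-10))"
```

```text
clock: 30.45
position: [0.4794, -0.1809, 0.1402]
ee_rot: [2.406, 2.02, -0.001]
force: [0.7, 0.2, -0.2]
width: 0.325
gripper_force: 0.0
pos [ 0.4794 -0.1809  0.1402] j7 -0.08 w 0.325 F [ 0.7  0.2 -0.2]
d mm [ 18.6  61.4 -70.2] shift now [0.1593 0.0192 0.1754] shift after turn [0.1592 0.0191 0.1755] turn [-0.0001  0.0002  0.0002]
```

```bash
python3 -m creep '[[0.053,0.0064,0,0,0,0],[0.053,0.0064,0,0,0,0],[0.053,0.0064,0,0,0,0],[0,0,0.04,0,0,0],[0,0,0.04,0,0,0],[0,0,0.04,0,0,0],[0,0,0.04,0,0,0],[0,0,0.015,0,0,0],[0,0,0,0,0,0],[0,0,0,0,0,0],[0,0,0,0,0,0]]'
python3 -c "
from h import *
from cell import arm
go(.498,-.1195,.014,np.radians(-10))
cv2.imwrite('pics/w7.png',arm.get_image('wrist')['frame'][:,:,::-1])"
```

```text
clock: 31.37
position: [0.4988, -0.1187, 0.0711]
ee_rot: [2.406, 2.019, 0.001]
force: [0.6, 0.2, 0.1]
width: 0.322
gripper_force: 0.0
pos [ 0.4988 -0.1187  0.0711] j7 -0.26 w 0.322 F [0.6 0.2 0.1]
d mm [ -0.8  -0.8 -57.1] shift now [-0.0022 -0.0019  0.1428] shift after turn [-0.0022 -0.0017  0.1428] turn [ 0.0006 -0.      0.0001]
```

View pics/w7.png

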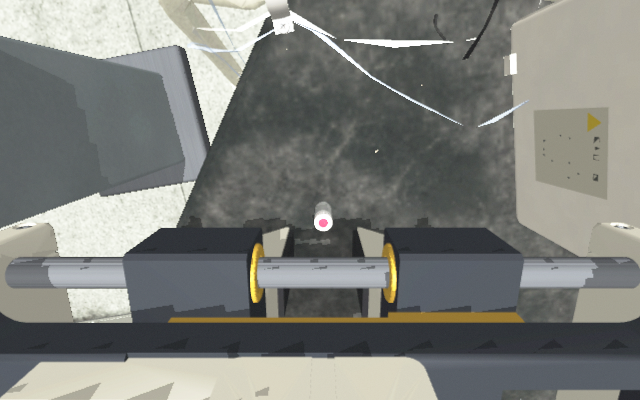

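The cap is at (323,223), centred between the fingers. The instrument's edge is at (517,220).

```bash
python3 -c "
from h import *
from cell import arm
o=arm.observe()
v=wr(323,223,.032,o);print(v.round(4));go(*v,.014,np.radians(-10))
print([wr(517,220,z,o).round(3) for z in (0,.05,.1)])
"
```

```text
[ 0.4994 -0.12  ]
pos [ 0.4989 -0.1187  0.0712] j7 -0.27 w 0.325 F [-0.8  0.7 -0.1]
d mm [  0.5  -1.3 -57.2] shift now [-0.0029  0.0015  0.1431] shift after turn [-0.0029  0.0018  0.1431] turn [0.0007 0.     0.0001]
[array([ 0.637, -0.153]), array([ 0.609, -0.131]), array([ 0.582, -0.109])]
```

```bash
python3 -m creep '[[-0.002,0,0.04,0,0,0],[0,0,0.04,0,0,0],[0,0,0.04,0,0,0],[0,0,0.02,0,0,0],[0,0,0,0,0,0],[0,0,0,0,0,0],[0,0,0,0,0,0]]'
python3 -m creep '[[0,0,0,0,0,0],[0,0,0,0,0,0],[0,0,0,0,0,0],[0,0,0,0,0,0],[0,0,0,0,0,0],[0,0,0,0,0,0],[0,0,0,0,0,0],[0,0,0,0,0,0]]' 1 12
python3 -m creep '[[0,0,-0.02,0,0,0],[0,0,-0.04,0,0,0],[0,0,-0.06,0,0,0],[0,0,-0.06,0,0,0],[0,0,0,0,0,0],[0,0,0,0,0,0]]'
python3 -c "
from h import *
go(.5605,-.2615,.085,np.radians(-10))"
```

```text
clock: 32.0
position: [0.4988, -0.1193, 0.0153]
ee_rot: [2.406, 2.019, 0.001]
force: [-0.0, -0.6, 0.4]
width: 0.329
gripper_force: 0.0
clock: 32.67
position: [0.4984, -0.1193, 0.0146]
ee_rot: [2.406, 2.019, 0.0]
force: [-0.1, -0.7, 6.6]
width: 0.118
gripper_force: 12.0
clock: 33.17
position: [0.4989, -0.1194, 0.0877]
ee_rot: [2.405, 2.018, 0.003]
force: [0.6, 0.7, 0.9]
width: 0.12
gripper_force: 12.0
pos [ 0.4989 -0.1194  0.0877] j7 -0.25 w 0.12 F [0.6 0.7 0.9]
d mm [  61.6 -142.1   -2.7] shift now [-0.323   0.2133  0.0075] shift after turn [-0.323   0.2133  0.0069] turn [ 0.0013  0.0001 -0.0001]
```

```bash
python3 -m creep '[[-0.081,0,0,0,0,0],[-0.081,0,0,0,0,0],[-0.081,0,0,0,0,0],[-0.081,0,0,0,0,0],[0,0,0,0,0,0.0535],[0,0,0,0,0,0.0535],[0,0,0,0,0,0.0535],[0,0,0,0,0,0.0535],[0,0,0,0,0,0],[0,0,0,0,0,0]]'
python3 -c "
from h import *
go(.5605,-.2615,.05,np.radians(-35.7))"
```

```text
clock: 34.0
position: [0.475, -0.2465, 0.0856]
ee_rot: [-2.792, -1.439, 0.002]
force: [-0.6, -0.1, -0.0]
width: 0.118
gripper_force: 12.0
pos [ 0.475  -0.2465  0.0856] j7 -0.37 w 0.118 F [-0.6 -0.1 -0. ]
d mm [ 85.5 -15.  -35.6] shift now [0.0936 0.1959 0.0885] shift after turn [0.0944 0.1954 0.0889] turn [-0.0007  0.0003  0.0019]
```

```bash
python3 -m creep '[[0.0312,0.065,0,0,0,0],[0.0312,0.065,0,0,0,0],[0.0312,0.065,0,0,0,0],[0,0,0,0,0,0],[0,0,0,0,0,0],[0,0,0.05,0,0,0],[0,0,0.04,0,0,0],[0,0,0,0,0,0],[0,0,0,0,0,0],[0,0,0,0,0,0]]'
python3 -c "
from h import *
from cell import arm
go(.5605,-.2615,.018,np.radians(-35.7))
cv2.imwrite('pics/s8.png',cv2.resize(arm.get_image('side')['frame'][145:285,210:400,::-1],None,fx=4,fy=4,interpolation=cv2.INTER_CUBIC))"
```

```text
clock: 34.83
position: [0.5605, -0.2621, 0.051]
ee_rot: [2.795, 1.435, -0.0]
force: [-1.0, -0.3, -0.1]
width: 0.12
gripper_force: 12.0
pos [ 0.5605 -0.2621  0.051 ] j7 -0.4 w 0.12 F [-1.  -0.3 -0.1]
d mm [  0.    0.6 -33. ] shift now [ 0.0013 -0.0008  0.0825] shift after turn [ 0.0013 -0.0008  0.0825] turn [0.     0.     0.0005]
```

View pics/s8.png

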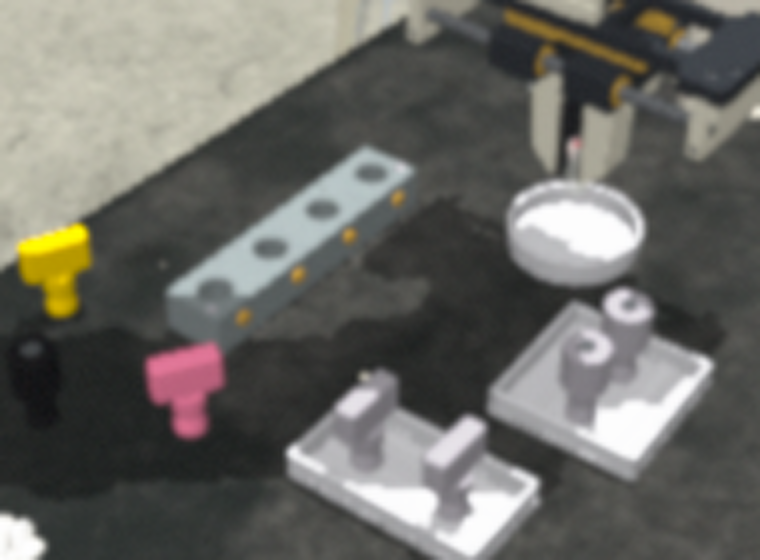

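All four plugs stand in their trays and the strip is empty. The vial is held at (573,150), above the dish.

```bash
python3 -m creep '[[0,0,0.03,0,0,0],[0,0,0.03,0,0,0],[0,0,0.018,0,0,0],[0,0,0.002,0,0,0],[0,0,0,0,0,0],[0,0,0,0,0,0],[0,0,0,0,0,0]]'; python3 -m creep '[[0,0,0.002,0,0,0],[0,0,0,0,0,0],[0,0,0,0,0,0]]'; python3 -m creep '[[0,0,0.002,0,0,0],[0,0,0,0,0,0],[0,0,0,0,0,0]]'
```

```text
clock: 35.47
position: [0.5607, -0.2619, 0.0181]
ee_rot: [-2.795, -1.434, 0.0]
force: [-0.3, 0.2, -0.3]
width: 0.115
gripper_force: 12.0
clock: 35.72
position: [0.5608, -0.262, 0.0176]
ee_rot: [2.795, 1.434, 0.0]
force: [-0.9, 0.1, 0.8]
width: 0.122
gripper_force: 12.0
clock: 35.97
position: [0.5608, -0.262, 0.0167]
ee_rot: [2.795, 1.434, 0.0]
force: [-0.3, 0.4, 0.6]
width: 0.118
gripper_force: 12.0
```

```bash
python3 -m creep '[[0,0,0.002,0,0,0],[0,0,0,0,0,0],[0,0,0,0,0,0]]'
```

```text
clock: 36.22
position: [0.561, -0.262, 0.0166]
ee_rot: [2.795, 1.434, 0.0]
force: [-1.6, 2.0, 7.4]
width: 0.118
gripper_force: 12.0
```

Contact with the floor. Back off slightly, release and rise.

```bash
python3 -m creep '[[0,0,-0.002,0,0,0],[0,0,0,0,0,0]]'; python3 -m creep '[[0,0,0,0,0,0],[0,0,0,0,0,0],[0,0,0,0,0,0],[0,0,0,0,0,0],[0,0,0,0,0,0]]' 0.35; python3 -m creep '[[0,0,-0.02,0,0,0],[0,0,-0.04,0,0,0],[0,0,-0.06,0,0,0],[0,0,-0.06,0,0,0],[0,0,-0.06,0,0,0],[-0.06,-0.06,-0.04,0,0,0],[-0.06,-0.06,-0.04,0,0,0],[-0.06,-0.06,-0.04,0,0,0],[-0.06,-0.06,0,0,0,0],[0,0,0,0,0,0],[0,0,0,0,0,0],[0,0,0,0,0,0]]'
python3 -c "
from h import *
from cell import arm
cv2.imwrite('pics/s9.png',cv2.resize(arm.get_image('side')['frame'][145:285,210:450,::-1],None,fx=3,fy=3,interpolation=cv2.INTER_CUBIC))"
```

```text
clock: 36.38
position: [0.5609, -0.262, 0.0169]
ee_rot: [2.795, 1.434, 0.0]
force: [-0.2, -0.1, -0.4]
width: 0.117
gripper_force: 12.0
clock: 36.8
position: [0.5607, -0.262, 0.0166]
ee_rot: [-2.795, -1.434, 0.0]
force: [-0.1, -0.2, -0.5]
width: 0.323
gripper_force: 0.0
clock: 37.8
position: [0.4275, -0.284, 0.1614]
ee_rot: [2.794, 1.433, 0.002]
force: [0.2, 0.1, -0.1]
width: 0.325
gripper_force: 0.0
```

View pics/s9.png

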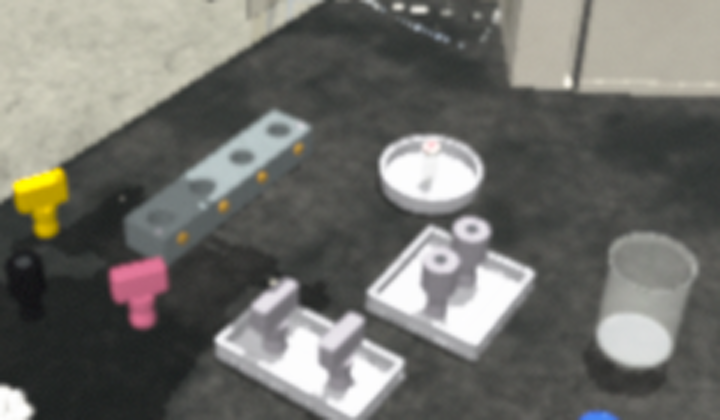

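All five stand upright: the vial in the dish at (430,165), the round plugs at (440,280) and (470,250), and the wing plugs at (275,315) and (342,350). The beaker is untouched.

```bash
python3 -c "
from cell import arm
print(arm.sign_off())"
```

```text
the job is handed in; nothing more can be done
None
```

The job is handed in: the last camera view, taken just before, shows both round plugs in the square tray, both wing plugs in the oblong tray and the vial in the round dish, all upright, with the beaker untouched, at about 38 s of the 120 s limit.

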